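Bead dispenser: fit the filling tube, hold the gate open at the mark

TASK

Stand the white filling tube on the steel spigot on top of the bead dispenser, pushed fully home, and let go of it. Then pull the dispenser's spring-return gate slide out by its upright black post until the post is level with the two mark blocks, and finish while still holding it there against its spring, with the tube still in place, so that I can pour the beads in. Leave the candle, jar, cones and tape roll where they are.

Things in the scene. Friction and masses are not known exactly. Their poses are not given: they have to be found in the camera images.
- tube_center (a point): Centre (half-way up) of the filling tube: a loose plain white plastic tube, open at both ends, 40 mm outside diameter, 33 mm bore, 90 mm tall, about 60 g, standing upright on the table; z is its long axis; either end fits.
- spigot_base (a point): Foot of the fixed upright steel spigot, on its axis, on the flat top of the grey dispenser block (55 mm above the table). Spigot 30 mm in diameter, 30 mm tall, narrowed over its top 4 mm to 24 mm. Fully home, the tube's lower end rests on the block and its centre is 45 mm above this point. Axes: the dispenser's, z up; the gate pulls out along this frame's -x, roughly towards the robot.
- post (a point): Middle of the gate's handle, an upright round black post, 18 mm in diameter, from 24 to 74 mm above the table, this point on its axis at 50 mm. It stands on a flat steel bar, 22 mm wide, that slides out of the block; a thin cross pointer shows its axis at the foot. Gate shut: 125 mm from the spigot axis, 43 mm free between post and block. Axes as spigot_base.
- mark_line (a point): The mark: half-way between two dark steel blocks fixed on the base plate, one each side of the gate bar (4 mm along the slide, 16 mm wide, 26 to 42 mm off the bar's centre line, top 22 mm above the table). The point is given 50 mm above the table: the post is at the mark when post coincides with it. 25 to 45 mm out from the shut post. Axes as spigot_base.
- dispenser: The fixed bead dispenser; origin on the table, 30 mm in -x of the spigot axis. Grey block: x -43 to 67 mm, 80 mm wide, top at 55 mm (a thin plate on it to 61 mm). Aluminium base plate: x -190 to 80 mm, 100 mm wide, 8 mm thick.
- gate (a joint): How far the gate slide is pulled out, m: 0 shut, stop at 0.060. A spring pulls it back: 6 N when shut, rising by 1.5 N per 10 mm; it shuts by itself when let go.
- candle: Loose bystander. Dark red pillar candle, 60 mm in diameter, 100 mm tall; origin under its centre.
- jar: Loose bystander. Closed glass jar with steel lid, 60 mm in diameter, 85 mm tall; origin under its centre.
- cone_a: Loose bystander. Brown pine cone standing upright, 50 mm in diameter, 60 mm tall; origin under its centre.
- cone_b: Loose bystander. Smaller brown pine cone standing upright, 44 mm in diameter, 50 mm tall; origin under its centre.
- tape: Loose bystander. Grey tape roll lying flat, 90 mm in diameter, 24 mm tall; origin under its centre.
There are look-alikes about, which are no part of the job. Of the things like the part that bears tube_center, leave any that is green; of the rest the smaller one is meant.

How it is judged (in metres and radians):
On the way, in this order (a step that is already met when the one before it is completed fails the run):
1. the tube is fully home on the spigot and let go, the gate still shut (horizontal distance between tube_center and spigot_base below 0.004 m and z of tube_center in the frame of spigot_base between 0.041 and 0.049 m and angle between tube_center's own z axis and vertical below 0.1 rad and contact force between the fingers and tube below 0.1 N and value of joint gate below 0.01 m), for 0.2 s.
2. the gate is pulled to the mark by the fingers, the tube still home (horizontal distance between tube_center and spigot_base below 0.004 m and z of tube_center in the frame of spigot_base between 0.041 and 0.049 m and angle between tube_center's own z axis and vertical below 0.1 rad and x of post in the frame of mark_line between -0.005 and 0.005 m and velocity of joint gate between -0.02 and 0.02 m/s and contact force between the fingers and gate above 3 N), for 0.3 s.
At the end, for the whole second after the job is handed in: The tube stands on the spigot, its lower end within 4 mm of the block's top, its axis within 4 mm of the spigot's and upright within 0.1 rad, at rest and not touched by the fingers; the fingers hold the gate (more than 3 N between them) with the post still within 5 mm of the mark along the slide (all of step 2 and contact force between the fingers and tube below 0.1 N and linear speed of tube below 0.02 m/s); the arm keeps its last pose, push and grip.
It fails at once if the candle is moved more than 30 mm or tipped over (distance of candle from where it was at the start of the episode above 0.03 m or angle between candle's own z axis and vertical above 0.6 rad).
It fails at once if the jar is moved more than 30 mm or tipped over (distance of jar from where it was at the start of the episode above 0.03 m or angle between jar's own z axis and vertical above 0.6 rad).
It fails at once if the cone a is moved more than 30 mm or tipped over (distance of cone_a from where it was at the start of the episode above 0.03 m or angle between cone_a's own z axis and vertical above 0.6 rad).
It fails at once if the cone b is moved more than 30 mm or tipped over (distance of cone_b from where it was at the start of the episode above 0.03 m or angle between cone_b's own z axis and vertical above 0.6 rad).
It fails at once if the tape is moved more than 30 mm or tipped over (distance of tape from where it was at the start of the episode above 0.03 m or angle between tape's own z axis and vertical above 0.6 rad).
It also fails if it takes over 56 s, if anything falls off the work surface, if the arm or the gripper's body presses on something with over 40 N, if the wrist force passes 120 N, or if a joint passes its speed limit or range.

ROBOT

A 6-joint arm with a two-finger parallel gripper is mounted at the origin on the work surface. World frame = base frame: x ahead of the robot, y to its left, z up, the work surface at z = 0. Lengths are in mm, angles in rad, forces in N, time in s.
With the tool pointing down it reaches from about 350 to 775 mm from the base axis. Payload 7.3 kg.
Tool frame: the origin (TCP) lies midway between the tips of the shut fingers; the grasp point (between the pads) lies 19 mm behind it; z points along the fingers, y is the line along which they close (so a half turn about z gives the same grasp; the last joint's range is limited). The gripper opens to 92 mm and grips with 3 to 60 N. Pads are 19 mm wide; open, the fingers measure 130 mm over their backs; the gripper's body (75 mm by 190 mm) begins 47 mm behind the grasp point.
Start: joints at [1.064, 0.342, 1.524, -0, 1.275, -0.146], TCP at [185.324, 491.223, 226.741] pointing down, gripper open.
Joint ranges: [-2.53, 2.53], [-0.77, 2.02], [0.04, 2.7], [-1, 4.14], [0.28, 2.66], [-3.11, 3.11]. Speed limits (rad/s): [2.57, 2.57, 3.14, 3.14, 3.14, 3.14].

INTERFACE

Orientations are given as [roll, pitch, yaw] about the fixed x, y, z axes, in that order (R = Rz(yaw) Ry(pitch) Rx(roll)).
In Python, from plant import get_obs, capture, camera_model, close_job, search_frame, regions_of, pinpoint gives the robot as it stands. The module is installed in compiled form; this text tells all that it offers.
- The arm moves only by the shell command python3 -m pendant 'ROWS'. ROWS is JSON, one flat list of numbers, 7 for each row, row after row: the shift along the tool's x, y, z in units of 30 mm (1.0 is 30 mm), then the turn, a rotation vector about the tool's x, y, z in units of 4 degrees (1.0 is 4 degrees), then the closure, from -1 (fully open) to 1 (shut), so that 0 is half open. In form: [dx, dy, dz, wx, wy, wz, gripper, dx, dy, dz, wx, wy, wz, gripper, ...]. A call has 1 to 12 rows; each row shifts and turns the commanded pose from where the row before left it, along the tool's axes as they then stand; what a row does not reach is not made up. A row lasts 1/10 s, in which the tool goes at most 50 mm and 8.59 degrees, less where a joint would pass 70% of its speed; a pose out of reach is approached as far as the arm can. A call with a number of a shift or a turn outside -1 to 1 is refused whole. A call with a gripper value outside its range is refused whole. The fingers move at their own pace and stop on an object; the grip force is fixed at half the most. Time passes only in rows, so rows that do not move let the fingers close. It gives the time, the measured TCP pose, the force, the opening and the grip force at its end, in the units of the state.
- get_obs(): the state, without advancing time (a new reading comes with each control period).
- capture(name): name is "scene" or "top" or "wrist"; returns the picture (400x640x3 uint8, red, green, blue); there is no depth.
- camera_model(name): a dict with "fov_y" (degrees; the focal length in pixels is half the picture's height over the tangent of half this angle, whatever the lens; pixels are square), "cx", "cy" (the principal point, pixels), "pose" (4x4, takes a point from camera to world coordinates). Camera axes: x right, y up, looking along -z (the intrinsics and any distortion apply to the point x, -y, -z); pixel columns grow to the right and rows downward; lengths in mm; the calibration is good to about 2 mm. The wrist camera is an equidistant fisheye: a pixel r from the principal point sees the ray r / f radians off the axis. A picture is of the moment at which its call begins: read the wrist's pose just before it. camera_model takes no time and is no camera call; for the wrist camera it gives the pose at the moment of the call.
- close_job(): hands the job in; it is judged then, once.
Trained networks look in the newest picture that a camera, given by its name, has taken for a name from the list of things; names that differ only in an ending like _2 or _b are one class to them, and where a whole thing is asked for, a point or a joint stands for the part that bears it (a point fixed in the world has none). Each returns a list of dicts, best first, with "score" (0 to 1); they miss things now and then, are a little off and sometimes report something else, mostly with a low value. They report only what shows in the picture. A call takes as long as a camera call. They do not tell look-alikes from the thing itself.
- search_frame(camera, thing): "location" ([column, row] in pixels, amid what is visible of it).
- regions_of(camera, thing): "pixels" (400x640 bool, what is visible of it) and "location" ([column, row] in pixels, amid what is visible of it).
- pinpoint(camera, thing): "location" ([column, row] in pixels: a listed point, or the origin of a listed thing).
The state is a dict: "time": time; "joint_positions": joint angles; "dq": joint speeds; "tau": joint torques, N m; "tool_pos": TCP position; "tcp_rot": TCP orientation; "contact_force": force on the tool from outside, world axes, zero at the start; "moment": the same for the moment, N m; "grip_width": finger opening in mm; "finger_force": force on a finger pad.
Only numpy, scipy, OpenCV 4.12 (cv2) and the standard library are available. Lean on these libraries where they do the work, as an engineer would, in place of code of your own. Each camera call takes 0.05 s, during which the arm holds its last target. There are 200 camera calls.

## Working session

There is one attempt and no reset: what is moved stays moved. The work goes in short steps, Python scripts to look and compute and a shell command to move; the robot and the scene stay as the last step left them, time stands still between calls to the robot, and variables do not carry over. Pictures are saved under pics/ and viewed, at most 13 in all, crops included, and the job is handed in when it is done.

```bash
mkdir -p pics
cat > h.py <<'E'
from plant import *
import numpy as np, cv2
from scipy.spatial.transform import Rotation as R
def ray(cam,px,m=None):
    m=m or camera_model(cam); f=200/np.tan(np.radians(m["fov_y"])/2)
    u,v=px[0]-m["cx"],px[1]-m["cy"]
    if cam=="wrist":
        r=np.hypot(u,v); t=r/f; s=np.sin(t)/r if r>0 else 1/f
        d=np.array([u*s,-v*s,-np.cos(t)])
    else: d=np.array([u/f,-v/f,-1.])
    T=np.array(m["pose"]); d=T[:3,:3]@d
    return T[:3,3],d/np.linalg.norm(d)
def atz(cam,px,z,m=None):
    o,d=ray(cam,px,m); return (o+d*(z-o[2])/d[2]).round(1)
def tri(rs):
    A=0;b=0
    for o,d in rs:
        P=np.eye(3)-np.outer(d,d); A=A+P; b=b+P@o
    return np.linalg.solve(A,b).round(1)
E
python3 - <<'E'
from h import *
ims=[]
for c in ["scene","top"]:
    im=capture(c); ims.append(im); cv2.imwrite(f"pics/{c}0.png",im[:,:,::-1])
    m=camera_model(c); print(c,{k:m[k] for k in m if k!="pose"},np.array(m["pose"]).round(2).tolist())
    for t in ["tube_center","spigot_base","post","mark_line","dispenser","candle","jar","cone_a","tape"]:
        z={"tube_center":45,"spigot_base":55,"post":50,"mark_line":50}.get(t,0)
        print(t,[(np.round(d["location"]).tolist(),round(d["score"],2),atz(c,d["location"],z)[:2].tolist()) for d in pinpoint(c,t)[:4]])
E
```

```text
scene {'fov_y': 50.04713471585749, 'cx': 323.99762841682883, 'cy': 195.55604266778806} [[-0.08, -0.63, 0.77, 1245.13], [1.0, -0.06, 0.06, -5.99], [0.01, 0.77, 0.63, 619.15], [0.0, 0.0, 0.0, 1.0]]
tube_center [([170.0, 230.0], 0.95, [677.7, -343.2]), ([206.0, 213.0], 0.8, [621.5, -290.1]), ([255.0, 192.0], 0.62, [547.9, -205.5])]
spigot_base [([439.0, 227.0], 0.71, [630.2, 169.1])]
post [([440.0, 189.0], 0.45, [506.9, 188.3])]
mark_line []
dispenser [([432.0, 235.0], 0.81, [596.2, 168.7])]
candle [([298.0, 191.0], 0.67, [479.0, -123.9])]
jar []
cone_a [([310.0, 167.0], 0.61, [382.3, -106.2]), ([317.0, 245.0], 0.55, [647.6, -65.0])]
tape [([238.0, 279.0], 0.82, [747.0, -201.5])]
top {'fov_y': 53.341210443329125, 'cx': 317.94566513408444, 'cy': 202.63600897368894} [[0.16, 0.96, -0.21, 369.68], [-0.99, 0.16, -0.03, -83.56], [0.01, 0.21, 0.98, 916.04], [0.0, 0.0, 0.0, 1.0]]
tube_center [([419.0, 194.0], 0.96, [613.6, -279.9]), ([448.0, 168.0], 0.72, [686.9, -338.4]), ([383.0, 204.0], 0.62, [579.1, -202.8])]
spigot_base [([227.0, 156.0], 0.62, [627.0, 162.7])]
post [([203.0, 202.0], 0.58, [514.5, 192.9])]
mark_line [([327.0, 171.0], 0.45, [631.0, -67.4])]
dispenser [([229.0, 171.0], 0.91, [607.6, 165.8]), ([418.0, 193.0], 0.68, [630.5, -288.1])]
candle [([343.0, 242.0], 0.79, [483.9, -128.9])]
jar [([420.0, 255.0], 0.95, [484.7, -308.6]), ([229.0, 172.0], 0.2, [606.3, 164.8])]
cone_a [([329.0, 174.0], 0.82, [639.9, -71.3]), ([329.0, 285.0], 0.76, [384.6, -112.9])]
tape [([387.0, 143.0], 0.73, [741.0, -198.4]), ([422.0, 257.0], 0.73, [480.7, -313.7])]
```

View pics/scene0.png

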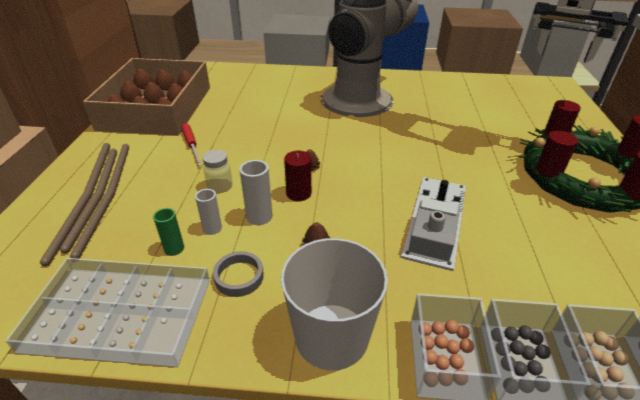

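View pics/top0.png

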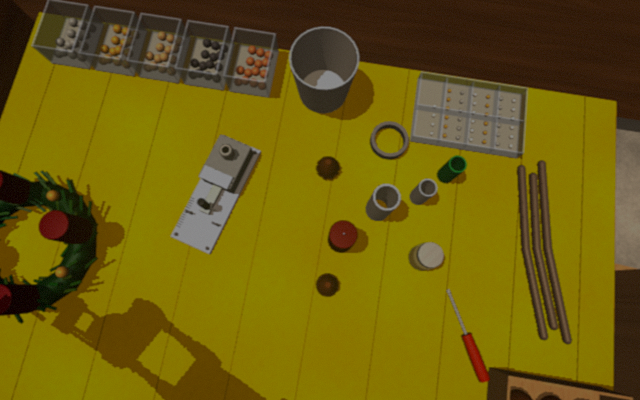

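The scene shows three tube-like things, plus a bucket at (333,305):
- Green tube at scene (170,230).
- Small white tube at scene (208,212), top (425,190).
- Big white tube at scene (256,192), top (383,203).

The small white one fits the description. The dispenser is at scene (437,225). I'll check the choice in one crop and triangulate.

Run:
```python
from h import *
im=capture("scene"); capture("top")
c=cv2.resize(im[140:270,130:330],None,fx=4,fy=4)[:,:,::-1]
cv2.imwrite("pics/crop1.png",c)
P={}
for c in ["scene","top"]:
    for t in ["tube_center","spigot_base","post"]:
        P[c,t]=[d["location"] for d in pinpoint(c,t)]
for t in ["tube_center","spigot_base","post"]:
    for a in P["scene",t]:
        for b in P["top",t]:
            ra,rb=ray("scene",a),ray("top",b); p=tri([ra,rb])
            e=np.linalg.norm(np.cross(p-ra[0],ra[1]))
            if e<8: print(t,np.round(a),np.round(b),p,round(e,1))
o=get_obs();print(o["tool_pos"],o["tcp_rot"],o["time"],o["grip_width"])
m=camera_model("wrist"); print({k:m[k] for k in m if k!="pose"},np.array(m["pose"]).round(2).tolist())
```

```text
tube_center [257. 192.] [382. 203.] [ 575.  -196.4   67.3] 1.3
tube_center [169. 231.] [450. 170.] [ 682.3 -342.4   48.4] 1.0
post [442. 188.] [204. 207.] [504.8 190.8  51.9] 1.0
[185.3212178  491.23817531 226.74494636] [3.14146033e+00 1.04370905e-05 2.78080685e+00] 1.4 91.42745237587386
{'fov_y': 65.70646984690485, 'cx': 317.5943007817292, 'cy': 207.50988501491184} [[0.35, -0.91, -0.23, 123.57], [0.94, 0.34, 0.09, 515.71], [0.0, -0.25, 0.97, 383.5], [0.0, 0.0, 0.0, 1.0]]
```

View pics/crop1.png

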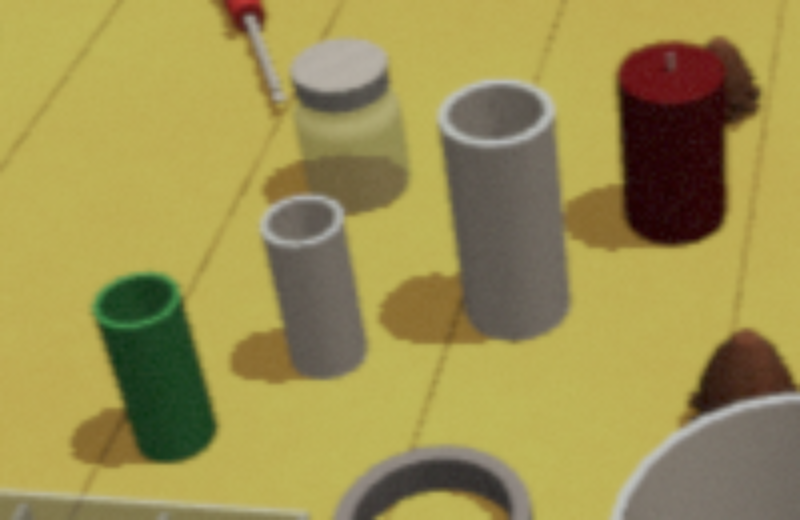

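```bash
python3 -m pendant '[-0.9,-0.28,-0.07,0,0,0,-1,-0.9,-0.28,-0.07,0,0,0,-1,-0.9,-0.28,-0.07,0,0,0,-1,-0.9,-0.28,-0.07,0,0,0,-1,-0.9,-0.28,-0.07,0,0,0,-1,-0.9,-0.28,-0.07,0,0,0,-1,-0.9,-0.28,-0.07,0,0,0,-1,-0.9,-0.28,-0.07,0,0,0,-1,-0.9,-0.28,-0.07,0,0,0,-1,-0.9,-0.28,-0.07,0,0,0,-1,-0.9,-0.28,-0.07,0,0,0,-1,-0.9,-0.28,-0.07,0,0,0,-1]'
python3 -m pendant '[-0.9,-0.28,0,0,0,0,-1,-0.9,-0.28,0,0,0,0,-1,-0.9,-0.28,0,0,0,0,-1,-0.9,-0.28,0,0,0,0,-1,-0.9,-0.28,0,0,0,0,-1,-0.9,-0.28,0,0,0,0,-1,-0.9,-0.28,0,0,0,0,-1,-0.5,-0.2,0,0,0,-0.8,-1,0,0,0,0,0,-0.8,-1,0,0,0,0,0,-0.7,-1,0,0,0,0,0,0,-1,0,0,0,0,0,0,-1]'
cat > look.py <<'E'
from h import *
import sys
Z={"tube_center":45,"spigot_base":55,"post":50,"mark_line":50,"dispenser":0}
m=camera_model("wrist"); im=capture("wrist"); cv2.imwrite(f"pics/{sys.argv[1]}.png",im[:,:,::-1])
for t in sys.argv[2:]:
    print(t,[(np.round(d["location"],1).tolist(),round(d["score"],2),atz("wrist",d["location"],Z[t],m)[:2].tolist()) for d in pinpoint("wrist",t)[:4]])
E
python3 look.py w1 spigot_base post mark_line dispenser
```

```text
time: 2.6
tool_pos: [453.7, 281.7, 252.1]
tcp_rot: [3.141, 0.0, 2.781]
contact_force: [0.9, 0.1, -0.3]
grip_width: 91.8
finger_force: 0.0
time: 3.8
tool_pos: [620.8, 149.9, 251.9]
tcp_rot: [3.142, -0.0, 2.94]
contact_force: [-0.6, 0.1, -0.8]
grip_width: 92.0
finger_force: 0.0
spigot_base [([330.5, 196.3], 0.97, [635.3, 163.9])]
post [([333.1, 88.9], 0.96, [513.4, 191.5]), ([180.3, 231.3], 0.57, [642.2, -36.6])]
mark_line []
dispenser [([329.4, 163.2], 0.65, [603.2, 171.1])]
```

View pics/w1.png

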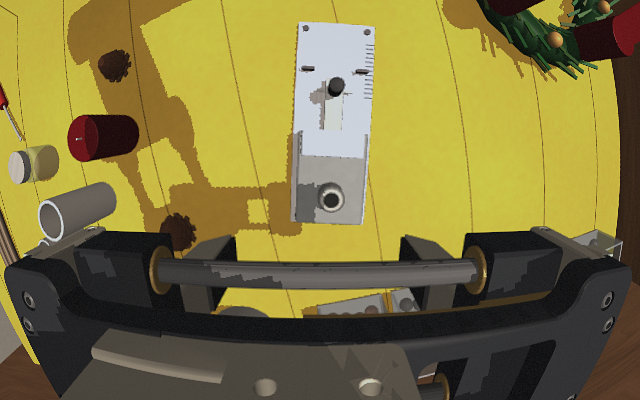

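The wrist picture shows the post at (336,86), the spigot at (331,198), and the mark blocks at (307,69) and (361,71). The network's post-to-spigot distance is 125.0 mm, which matches the description. Next I'll crop to get exact pixels.

Run:
```python
import cv2
im=cv2.imread("pics/w1.png")[50:220,280:390]
im=cv2.resize(im,None,fx=5,fy=3.5*1.0,interpolation=cv2.INTER_CUBIC) if 0 else cv2.resize(im,None,fx=3.5,fy=3.5,interpolation=cv2.INTER_CUBIC)
cv2.imwrite("pics/c2.png",im)
```

```text
(no output)
```

View pics/c2.png

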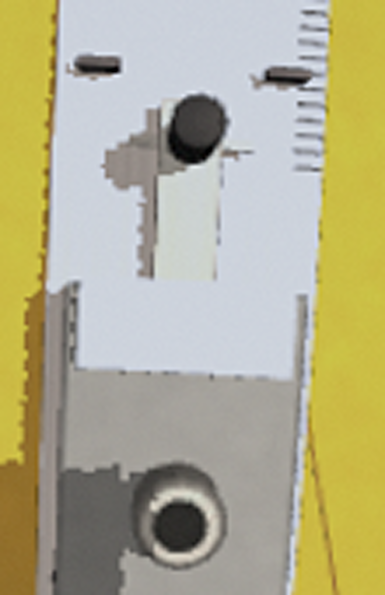

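Run:
```python
from h import *
m=camera_model("wrist");print(np.array(m["pose"])[:3,3])
g=lambda x,y,z:atz("wrist",(280+x/3.5,50+y/3.5),z,m)
a,b=g(98,60,22),g(288,71,22)
print("marks",a,b,(a+b)/2,np.linalg.norm(a-b))
print("spig top",g(181,526,85),"post top",g(203,118,74),"pointer tip",g(243,152,20),"plate edge",g(75,368,61),g(293,378,61),g(78,287,61),g(303,297,61))
```

```text
[556.05814206 164.17828645 408.76626448]
marks [476.6 168.9  22. ] [492.9 234.1  22. ] [484.75 201.5   22.  ] 67.20662169756784
spig top [633.2 164.5  85. ] post top [511.6 195.9  74. ] pointer tip [519.2 212.5  20. ] plate edge [580.9 141.1  61. ] [597.8 209.5  61. ] [555.6 147.4  61. ] [572.5 217.4  61. ]
```

```bash
python3 -m pendant '[-0.19,-0.95,0,0,0,0,-1,-0.19,-0.95,0,0,0,0,-1,-0.19,-0.95,0,0,0,0,-1,-0.19,-0.95,0,0,0,0,-1,-0.19,-0.95,0,0,0,0,-1,-0.19,-0.95,0,0,0,0,-1,-0.19,-0.95,0,0,0,0,-1,-0.19,-0.95,0,0,0,0,-1,-0.19,-0.95,0,0,0,0,-1,-0.19,-0.95,0,0,0,0,-1,-0.19,-0.95,0,0,0,0,-1,-0.19,-0.95,0,0,0,0,-1]'
python3 -m pendant '[-0.19,-0.95,0,0,0,0,-1,-0.19,-0.95,0,0,0,0,-1,-0.19,-0.95,0,0,0,0,-1,0,0,0,0,0,1,-1,0,0,0,0,0,1,-1,0,0,0,0,0,1,-1,0,0,0,0,0,1,-1,0,0,0,0,0,1,-1,0,0,0,0,0,1,-1,0,0,0,0,0,1,-1,0,0,0,0,0,1,-1,0,0,0,0,0,1,-1]' | tail -0
python3 -m pendant '[0,0,0,0,0,1,-1,0,0,0,0,0,0.6,-1,0,0,0,0,0,0,-1,0,0,0,0,0,0,-1]'
python3 look.py w2 tube_center
```

```text
time: 5.25
tool_pos: [619.8, -200.0, 252.0]
tcp_rot: [3.142, 0.0, 2.941]
contact_force: [0.9, 0.0, 0.7]
grip_width: 91.9
finger_force: 0.0
time: 6.85
tool_pos: [619.6, -286.0, 251.9]
tcp_rot: [3.142, -0.0, 2.202]
contact_force: [-0.4, -0.5, -0.8]
grip_width: 91.7
finger_force: 0.0
tube_center [([319.0, 187.1], 0.91, [622.8, -285.1]), ([337.0, 99.8], 0.88, [578.5, -189.3]), ([335.2, 249.1], 0.8, [686.4, -337.1]), ([313.3, 25.2], 0.34, [501.9, -131.1])]Exception ignored on flushing sys.stdout:
BrokenPipeError: [Errno 32] Broken pipe
```

View pics/w2.png

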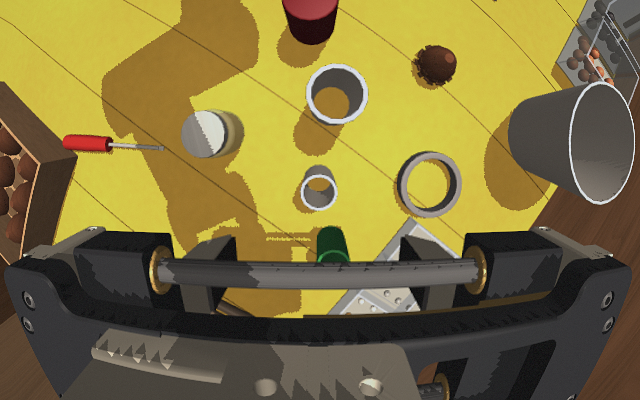

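Run:
```python
from h import *
m=camera_model("wrist"); im=capture("wrist")
for d in regions_of("wrist","tube_center")[:3]:
    M=d["pixels"]; ys,xs=np.where(M); print(np.round(d["location"]),round(d["score"],2),xs.min(),xs.max(),ys.min(),ys.max())
c=im[160:220,290:350].astype(int); w=(c.min(2)>185)
ys,xs=np.where(w); e=cv2.fitEllipse(cv2.convexHull(np.c_[xs,ys].astype(np.float32))); print(e, len(xs))
p=(290+e[0][0],160+e[0][1]); c=atz("wrist",p,90,m); print(p,c, atz("wrist",(319,192),90,m))
o=get_obs(); T=R.from_euler("xyz",o["tcp_rot"]); q=np.array(o["tool_pos"])
print(q, T.inv().apply(np.r_[c[:2],q[2]]-q))
```

```text
[341.  90.] 0.9 306 367 63 125
[319. 193.] 0.72 301 337 165 209
[332. 247.] 0.68 317 349 225 260
((28.508342742919922, 31.893901824951172), (35.26665115356445, 36.520721435546875), 86.90469360351562) 241
(318.5083427429199, 191.89390182495117) [ 620.3 -282.9   90. ] [ 620.8 -282.7   90. ]
[ 619.64002326 -286.05742291  251.9198281 ] [2.15995239e+00 2.39572417e+00 2.75565259e-04]
```

```bash
python3 -m pendant '[0.07,0.08,0.8,0,0,0,-0.6,0,0,0.9,0,0,0,-0.4,0,0,0.9,0,0,0,-0.3,0,0,0.9,0,0,0,-0.3,0,0,0.9,0,0,0,-0.3,0,0,0.9,0,0,0,-0.3,0,0,0.9,0,0,0,-0.3,0,0,0.57,0,0,0,-0.3,0,0,0,0,0,0,-0.3,0,0,0,0,0,0,-0.3]'
python3 -m pendant '[0,0,0,0,0,0,0,0,0,0,0,0,0,0.1,0,0,0,0,0,0,0.2,0,0,0,0,0,0,0.4,0,0,0,0,0,0,1,0,0,0,0,0,0,1,0,0,0,0,0,0,1,0,0,0,0,0,0,1]'
```

```text
time: 8.05
tool_pos: [620.6, -283.1, 49.2]
tcp_rot: [3.141, 0.0, 2.201]
contact_force: [-0.3, 0.3, 0.6]
grip_width: 59.9
finger_force: 0.0
time: 8.85
tool_pos: [620.8, -283.3, 49.8]
tcp_rot: [3.141, 0.002, 2.201]
contact_force: [-1.8, 0.3, 5.5]
grip_width: 39.2
finger_force: 29.9
```

```bash
python3 -m pendant '[0,0,-0.5,0,0,0,1,0,0,-0.9,0,0,0,1,0,0,-0.95,0,0,0,1,0,0,-0.95,0,0,0,1,0,0,-0.95,0,0,0,1,0,0,-0.95,0,0,0,1,0,0,0,0,0,-1,1,0,0,0,0,0,-1,1,0,0,0,0,0,-1,1,0,0,0,0,0,-1,1,0,0,0,0,0,-1,1,0,0,0,0,0,-1,1]'
python3 -m pendant '[0,0,0,0,0,-1,1,0,0,0,0,0,-1,1,0,0,0,0,0,-1,1,0,0,0,0,0,-1,1,0.198,0.912,0,0,0,0,1,0.198,0.912,0,0,0,0,1,0.198,0.912,0,0,0,0,1,0.198,0.912,0,0,0,0,1,0.198,0.912,0,0,0,0,1,0.198,0.912,0,0,0,0,1,0.198,0.912,0,0,0,0,1,0.198,0.912,0,0,0,0,1]'
python3 -m pendant '[0.198,0.912,0,0,0,0,1,0.198,0.912,0,0,0,0,1,0.198,0.912,0,0,0,0,1,0.198,0.912,0,0,0,0,1,0.198,0.912,0,0,0,0,1,0.198,0.912,0,0,0,0,1,0.198,0.912,0,0,0,0,1,0.198,0.912,0,0,0,0,1,0,0,0,0,0,0,1,0,0,0,0,0,0,1]'
python3 look.py w3 tube_center post
python3 - <<'E'
from h import *
o=get_obs(); T=R.from_euler("xyz",o["tcp_rot"]); q=np.array(o["tool_pos"])
print(q,T.inv().apply(np.r_[633.4,164.4,q[2]]-q))
m=camera_model("wrist")
for d in regions_of("wrist","tube_center")[:2]:
    ys,xs=np.where(d["pixels"]); print(d["score"],xs.min(),xs.max(),ys.min(),ys.max(),atz("wrist",((xs.min()+xs.max())/2,0.5*(ys.min()+ys.max())),q[2]+41,m))
E
```

```text
time: 10.05
tool_pos: [620.1, -282.7, 205.2]
tcp_rot: [3.141, -0.001, 2.623]
contact_force: [0.1, -0.6, -1.3]
grip_width: 39.0
finger_force: 29.9
time: 11.25
tool_pos: [626.3, -57.8, 205.3]
tcp_rot: [3.141, -0.0, 2.9]
contact_force: [0.1, -0.5, -0.9]
grip_width: 38.8
finger_force: 29.9
time: 12.25
tool_pos: [632.7, 165.2, 205.0]
tcp_rot: [-3.141, -0.0, 2.901]
contact_force: [1.2, -0.3, -0.8]
grip_width: 39.1
finger_force: 29.9
tube_center [([318.4, 255.7], 0.91, [701.7, 150.5]), ([54.0, 222.1], 0.86, [578.3, -210.8]), ([117.9, 305.1], 0.17, [719.3, -147.6])]
post [([312.7, 74.1], 0.92, [512.8, 191.0])]
[633.0290642  163.67814609 204.98826447] [-1.86120958e-01  7.89952755e-01 -2.58754440e-04]
0.73 8 92 192 255 [572.1  33.1 246. ]
0.71 274 362 201 314 [618.4 168.7 246. ]
```

View pics/w3.png

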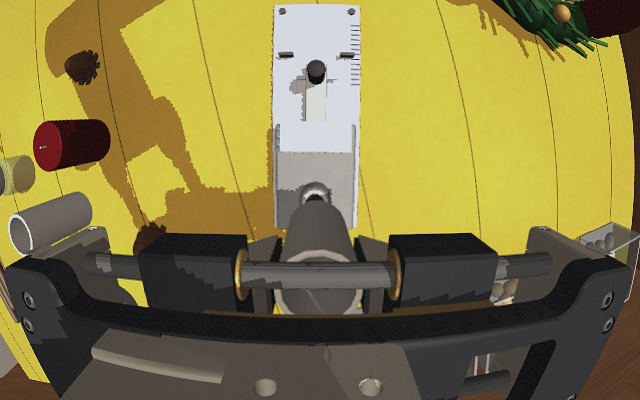

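```bash
python3 -m pendant '[0,0.01,0.6,0,0,0,1,0,0,0.6,0,0,0,1,0,0,0.5,0,0,0,1,0,0,0.4,0,0,0,1,0,0,0.1,0,0,0,1,0,0,0.1,0,0,0,1,0,0,0.1,0,0,0,1,0,0,0.1,0,0,0,1,0,0,0.1,0,0,0,1,0,0,0,0,0,0,1]'
python3 look.py w4 spigot_base
```

```text
time: 13.45
tool_pos: [632.7, 164.7, 126.6]
tcp_rot: [-3.141, -0.001, 2.9]
contact_force: [-1.7, -2.3, -0.1]
grip_width: 39.3
finger_force: 29.9
spigot_base []
```

View pics/w4.png

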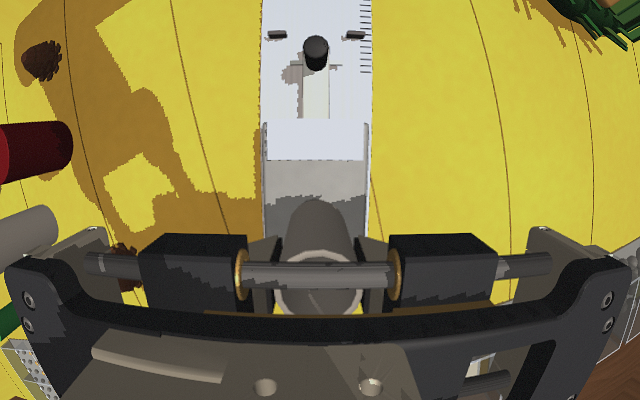

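The tube's lower end is about 8 mm below the spigot top with no push back, so it has threaded. I'll carry on down.

```bash
python3 -m pendant '[0,0,0.15,0,0,0,1,0,0,0.15,0,0,0,1,0,0,0.15,0,0,0,1,0,0,0.1,0,0,0,1,0,0,0.1,0,0,0,1,0,0,0.05,0,0,0,1,0,0,0.05,0,0,0,1,0,0,0,0,0,0,1,0,0,0,0,0,0,1]'
```

```text
time: 14.45
tool_pos: [632.7, 164.5, 104.8]
tcp_rot: [-3.141, -0.0, 2.899]
contact_force: [-4.7, -5.0, 6.1]
grip_width: 38.9
finger_force: 30.0
```

```bash
python3 -m pendant '[0,0,0.05,0,0,0,1,0,0,0.03,0,0,0,1,0,0,0,0,0,0,1]'; python3 -m pendant '[0,0,0,0,0,0,0.5,0,0,0,0,0,0,0,0,0,0,0,0,0,-0.2,0,0,0,0,0,0,-0.5,0,0,0,0,0,0,-0.5,0,0,0,0,0,0,-0.5,0,0,0,0,0,0,-0.5]'
```

```text
time: 14.75
tool_pos: [632.9, 164.3, 104.7]
tcp_rot: [-3.141, 0.001, 2.899]
contact_force: [-9.4, -6.5, 17.2]
grip_width: 39.5
finger_force: 30.0
time: 15.45
tool_pos: [633.1, 165.2, 101.7]
tcp_rot: [3.141, -0.0, 2.9]
contact_force: [-0.5, 0.4, 0.4]
grip_width: 69.0
finger_force: 0.0
```

```bash
python3 -m pendant '[0,0,-0.3,0,0,0,-0.5,0,0,-0.6,0,0,0,-0.5,0,0,-0.9,0,0,0,-0.5,0,0,-0.9,0,0,0,-0.5,0,0,-0.5,0,0,0,-0.5,0.8,0,0,0,0,0,-0.5,0.9,0,0,0,0,0,-0.5,0.9,0,0,0,0,0,-0.5,0.9,0,0,0,0,0,-0.5,0.7,0,0,0,0,0,-0.5,0,0,0,0,0,0,-0.5,0,0,0,0,0,0,-0.5]'
python3 look.py w5 tube_center post mark_line
```

```text
time: 16.65
tool_pos: [511.4, 195.4, 198.9]
tcp_rot: [3.141, 0.002, 2.9]
contact_force: [0.1, 0.0, 0.4]
grip_width: 68.8
finger_force: 0.0
tube_center [([315.3, 329.0], 0.85, [674.0, 154.1])]
post [([313.8, 194.4], 0.65, [510.0, 193.4])]
mark_line []
```

View pics/w5.png

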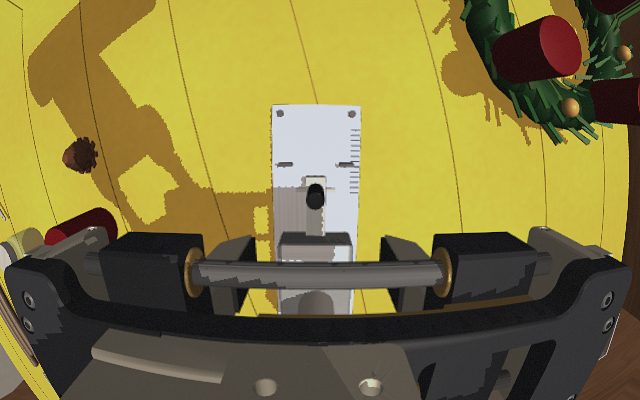

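Post top is at (315,197), the pointer at row 187, and the mark blocks at (285,165) and (345,164). The tube is half hidden at (315,300). Next I'll measure the marks and check the tube from the fixed cameras.

Run:
```python
from h import *
m=camera_model("wrist"); im=cv2.cvtColor(cv2.imread("pics/w5.png"),cv2.COLOR_BGR2GRAY)
def cen(x0,x1,y0,y1,t):
    ys,xs=np.where(im[y0:y1,x0:x1]<t); return (x0+xs.mean(),y0+ys.mean()),len(xs),(ys.min()+y0,ys.max()+y0,xs.min()+x0,xs.max()+x0)
A=cen(276,296,158,171,110); B=cen(335,352,158,171,110); C=cen(300,330,180,215,50)
print(A,B,C)
a,b=[atz("wrist",k[0],22,m) for k in(A,B)]
o=get_obs(); T=R.from_euler("xyz",o["tcp_rot"]); q=np.array(o["tool_pos"])
f=lambda p:T.inv().apply(np.r_[p[:2],q[2]]-q).round(1)
print("mark",a,b,f((a+b)/2),"post",f(atz("wrist",C[0],74,m)),f(atz("wrist",(313.8,194.4),50,m)), "ptr", f(atz("wrist",(328,187),14,m)))
P={}
S=capture("scene"); capture("top")
for c in["scene","top"]: P[c]=[d["location"] for d in pinpoint(c,"tube_center")]
for a in P["scene"]:
    for b in P["top"]:
        ra,rb=ray("scene",a),ray("top",b); p=tri([ra,rb]); e=np.linalg.norm(np.cross(p-ra[0],ra[1]))
        if e<6: print(p,round(e,1))
cv2.imwrite("pics/s5.png",np.hstack([cv2.resize(S[130:280,380:500],None,fx=3,fy=3),cv2.resize(cv2.imread("pics/w5.png")[150:230,260:370,::-1],(440,450))])[:,:,::-1])
```

```text
((np.float64(284.7894736842105), np.float64(163.68421052631578)), 57, (np.int64(162), np.int64(166), np.int64(277), np.int64(292))) ((np.float64(345.1636363636364), np.float64(163.61818181818182)), 55, (np.int64(161), np.int64(166), np.int64(339), np.int64(351))) ((np.float64(314.94166666666666), np.float64(196.48611111111111)), 360, (np.int64(184), np.int64(209), np.int64(306), np.int64(323)))
mark [474.9 169.1  22. ] [490.6 232.4  22. ] [29.5 -1.4 -0. ] post [ 4.5 -1.  -0. ] [ 1.3 -2.4 -0. ] ptr [ 2.1 13.2  0. ]
[ 683.3 -340.3   48.6] 2.5
[ 574.7 -197.3   64.1] 1.6
[631.4 164.4 100.3] 3.3
```

View pics/s5.png

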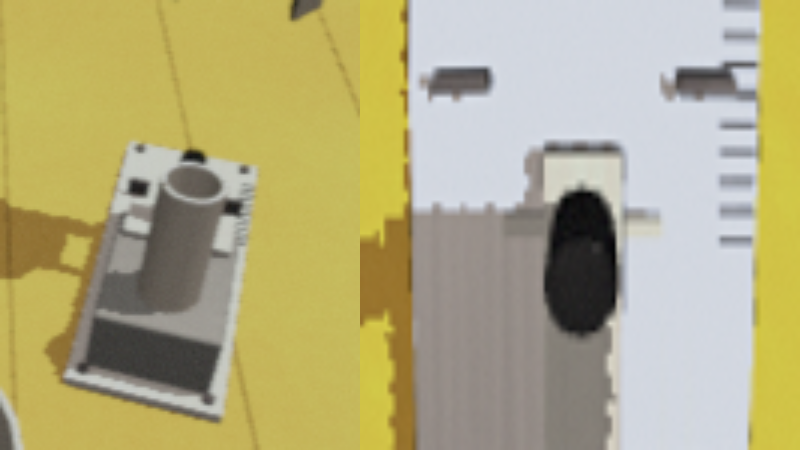

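Run:
```python
from h import *
m=camera_model("wrist")
o=get_obs(); T=R.from_euler("xyz",o["tcp_rot"]); q=np.array(o["tool_pos"])
f=lambda px,z:T.inv().apply(np.r_[atz("wrist",px,z,m)[:2],q[2]]-q).round(1)
print("mark",f((285,164.5),22),f((345,164.5),22),"post top",f((315,200.6),74),"ptr",f((328,188),24),f((328,188),16), "q",q)
```

```text
mark [ 28.7 -33.8   0. ] [28.6 31.   0. ] post top [ 0.7 -1.   0. ] ptr [ 3.  12.7  0. ] [ 1.6 13.  -0. ] q [511.09629424 195.1298478  197.68416247]
```

```bash
python3 -m pendant '[0.05,-0.03,0.5,0,0,0,-0.5,0,0,0.9,0,0,0,-0.5,0,0,0.9,0,0,0,-0.5,0,0,0.9,0,0,0,-0.4,0,0,0.9,0,0,0,-0.4,0,0,0.7,0,0,0,-0.4,0,0,0.5,0,0,0,-0.4,0,0,0.2,0,0,0,-0.4,0,0,0,0,0,0,-0.4,0,0,0,0,0,0,0,0,0,0,0,0,0,0.3]'
python3 -m pendant '[0,0,0,0,0,0,0.5,0,0,0,0,0,0,0.7,0,0,0,0,0,0,1,0,0,0,0,0,0,1,0,0,0,0,0,0,1,0,0,0,0,0,0,1]'
```

```text
time: 18.15
tool_pos: [509.8, 195.0, 33.9]
tcp_rot: [3.141, 0.002, 2.9]
contact_force: [1.0, -0.1, 0.9]
grip_width: 52.3
finger_force: 0.0
time: 18.75
tool_pos: [508.8, 193.7, 33.0]
tcp_rot: [-3.14, -0.0, 2.9]
contact_force: [-1.0, -6.0, 2.4]
grip_width: 17.6
finger_force: 30.0
```

```bash
python3 -m pendant '[0.05,0,0,0,0,0,1,0.1,0,0,0,0,0,1,0.1,0,0,0,0,0,1,0.1,0,0,0,0,0,1,0.1,0,0,0,0,0,1,0.1,0,0,0,0,0,1,0.1,0,0,0,0,0,1,0.1,0,0,0,0,0,1,0.1,0,0,0,0,0,1,0.05,0,0,0,0,0,1,0,0,0,0,0,0,1,0,0,0,0,0,0,1]'
python3 look.py w6 tube_center post mark_line
python3 - <<'E'
from h import *
import cv2
S=capture("scene"); T=capture("top")
for c in["scene","top"]: print([(np.round(d["location"]).tolist(),round(d["score"],2)) for d in pinpoint(c,"tube_center")])
a=cv2.resize(cv2.imread("pics/w6.png")[120:240,260:370],(440,480)); b=cv2.resize(T[120:260,165:270],(360,480))[:,:,::-1]
cv2.imwrite("pics/c6.png",np.hstack([a,b]))
E
```

```text
time: 19.95
tool_pos: [485.1, 199.8, 33.0]
tcp_rot: [-3.141, 0.004, 2.9]
contact_force: [9.1, -8.5, -4.4]
grip_width: 17.6
finger_force: 30.0
tube_center [([10.5, 387.6], 0.92, [599.3, -247.1])]
post [([318.5, 271.7], 0.91, [488.2, 200.7])]
mark_line []
[([257.0, 192.0], 0.97), ([438.0, 210.0], 0.78), ([168.0, 232.0], 0.72)]
[([218.0, 146.0], 0.8), ([382.0, 205.0], 0.74), ([451.0, 167.0], 0.69)]
```

View pics/c6.png

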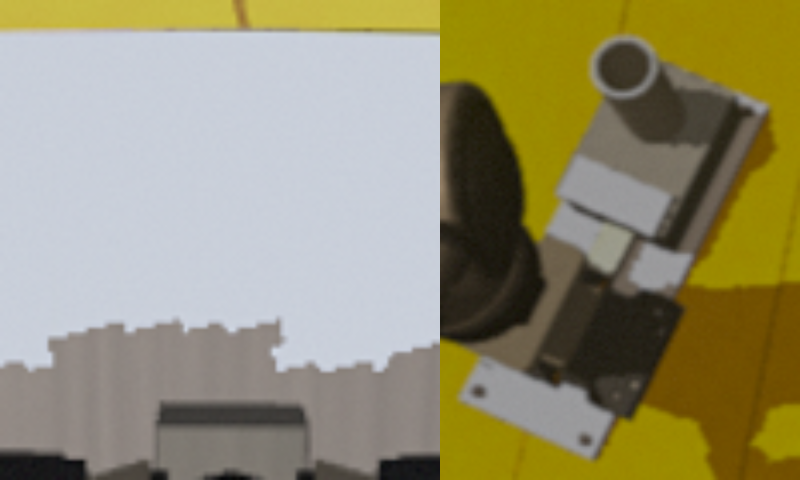

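Run:
```python
from h import *
Q=[];B=[];F=[]
for i in range(8):
    capture("wrist"); m=camera_model("wrist"); o=get_obs(); Q.append(o["tool_pos"]); F.append(o["contact_force"]); B.append(atz("wrist",(260+232/4,120+422/4),24,m))
q=np.mean(Q,0); u=np.array([-.971,.240,0]); b=np.mean(B,0)
print(q,np.std(Q,0),np.mean(F,0)@u,"bar end",b)
s=np.array([633.2,164.4,0])
print("tool from spigot",(q-s)@u,"bar end from spigot",(b-s)@u, "bar end rel tool",(b-q)@u)
# w5 view, tool-relative
T=R.from_euler("xyz",o["tcp_rot"]); M=np.array(m["pose"]); dq=np.array([0,0,197.9])-np.array([0,0,q[2]])
m2=dict(m); M2=M.copy(); M2[2,3]+=dq[2]; m2["pose"]=M2
for n,px,z in[("bar end",(315,177),24),("mark",(315,164.5),22),("post",(315,200.6),74)]:
    print(n,(atz("wrist",px,z,m2)-q)@u)
```

```text
[485.15664415 199.77517327  33.04619069] [0.016011   0.01213151 0.01099414] -9.56869420661291 bar end [472.8 204.3  24. ]
tool from spigot 152.2401401143511 bar end from spigot 165.32439999999997 bar end rel tool 13.084259885648878
bar end 14.329159885648973
mark 27.72015988564897
post 0.08825988564893539
```

```bash
python3 -m pendant '[0.03,0,0,0,0,0,1,0.02,0,0,0,0,0,1,0,0,0,0,0,0,1,0,0,0,0,0,0,1,0,0,0,0,0,0,1,0,0,0,0,0,0,1,0,0,0,0,0,0,1,0,0,0,0,0,0,1]'
python3 - <<'E'
from plant import *
print(close_job())
E
```

```text
time: 21.55
tool_pos: [483.8, 200.1, 33.0]
tcp_rot: [-3.141, 0.004, 2.9]
contact_force: [7.7, -8.6, -4.1]
grip_width: 17.6
finger_force: 30.0
the job is handed in; nothing more can be done
None
```

The tube stands fully home on the spigot, let go, and the gripper is holding the gate post at the mark against its spring. The post's place is an estimate, about 1–2 mm, because the gripper hid the mark blocks at the end. The job was handed in at 21.6 s, and no verdict came back.

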